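# Screw the spare spout top onto the clamped sippy bottle

## Robot

A 6-joint arm with a two-finger parallel gripper is mounted at the origin on the work surface. World frame = base frame: x ahead of the robot, y to its left, z up, the work surface at z = 0. Lengths are in m, angles in degrees, forces in N, time in s.
With the tool pointing down it reaches from about 0.35 to 0.875 m from the base axis. Payload 4.2 kg.
Tool frame: the origin (TCP) lies between the finger pads; the fingertips stand 25 mm ahead of it and the grasp point (between the pads) lies 6 mm ahead of it (r.tips_ahead is the distance from the TCP to the fingertips, in m); z points along the fingers, y is the direction in which the jaws open and shut (so a half turn about z gives the same grasp; the last joint's range is limited). The gripper opens to 87 mm and grips with 3 to 60 N. Pads are 19 mm wide; open, the fingers measure 117 mm over their backs; the gripper's body (75 mm by 190 mm) begins 51 mm behind the grasp point.
Start: joints at [-60.699, 22.042, 0.453, 0, -68.411, -14.817], TCP at [0.156, -0.605, 0.221] pointing down, gripper open.
Joint ranges: [-179.83, 179.83], [-69.29, 118.12], [-61.27, 80.66], [-181.25, 117.63], [-171.15, -9.14], [-177.46, 177.46]. Speed limits (degrees/s): [159.86, 159.86, 180, 180, 180, 180].

## Interface

Orientations are given as a 3x3 rotation matrix whose columns are the frame's x, y, z axes.
In Python, from station import r, vision, finish_job gives the robot as it stands.
- The arm moves only by the shell command python3 -m jog 'ROWS'. ROWS is a JSON object of lists of equal length, an entry for each row: "rot": the turn, a rotation vector about the world's x, y, z in degrees, a list of three; "delta_pos": the shift along the world's x, y, z in mm, a list of three; "grip": the opening in per cent of the stroke, from 0 (shut) to 100 (fully open). A call has 1 to 10 rows; each row shifts and turns the commanded pose from where the row before left it; what a row does not reach is not made up. A row lasts 1/12 s, in which the tool goes at most 41.7 mm and 7.16 degrees, less where a joint would pass 70% of its speed; a pose out of reach is approached as far as the arm can. A call with a gripper value outside its range is refused whole. The fingers move at their own pace and stop on an object; the grip force is fixed at half the most. Time passes only in rows, so rows that do not move let the fingers close. It gives the time, the measured TCP pose, the force and the opening at its end, in the units of the state.
- r.sense(): the state, without advancing time (a new reading comes with each control period).
- vision.capture(name): name is "scene" or "top" or "wrist"; returns a dict with "frame" (480x640x3 uint8, red, green, blue), "K" (3x3 intrinsics, pixels), "xyz" and "orientation" of the camera in the world. Camera axes: x right, y up, looking along -z (the intrinsics and any distortion apply to the point x, -y, -z); pixel columns grow to the right and rows downward; lengths in m; the calibration is good to about 2 mm. The wrist camera is an equidistant fisheye: a pixel r from the principal point sees the ray r / f radians off the axis. A picture is of the moment at which its call begins. There is no depth.
- finish_job(): hands the job in, once; it reports no verdict.
The state is a dict: "time_s": time; "joints": joint angles; "joint_velocities": joint speeds; "effort": joint torques, N m; "tcp_pos": TCP position; "ee_rot": TCP orientation; "wrist_force": force on the tool from outside, world axes, zero at the start; "moment": the same for the moment, N m; "gripper_width": opening from 0.0 (shut) to 1.0 (fully open).
Only numpy, scipy, OpenCV 4.12 (cv2) and the standard library are available. Lean on these libraries where they do the work, as an engineer would, in place of code of your own. Each camera call takes 0.05 s, during which the arm holds its last target. There are 200 camera calls.

## Task

Take the spout top out of its keeper box: lift the knob end of the box's sliding lid over the stop lip, slide the lid out and lay it flat on the trolley, knob up. Then drop the top's two lugs through the gaps in the neck of the clamped bottle until the collar sits on the seal, and gently screw it clockwise, feeling the resistance rise, until the broad spout is in line with the bottle's two handles, and let go there. Leave everything else on the trolley where it is.

Things in the scene. Friction and masses are not known exactly. Their poses are not given: they have to be found in the camera images.
- box: Fixed pale-wood keeper box, 120 mm (x; 132 over the cheeks) by 190 mm (y), side walls 84 mm high, top closed by the sliding lid. Origin: centre of the underside; z up. The lid lies on the side walls between cheeks 10 mm high and comes out towards the box's -y end. To lie on the trolley beside the box it must go at least 195 mm along -y from its closed place.
- lip (a point): Middle of the stop lip's upper edge on the box's -y end wall, 89 mm above the trolley, 5 mm above the lid's seat. It blocks the closed lid until the lid is raised at its knob by 7 to 8 mm (its -y end then tips up about 9 mm).
- groove (a point): Middle of the grooved part of the box, at the lid's seat height, 60 mm from the box's centre towards +y. Over this last 70 mm, strips above both side walls (tops 100 mm up) leave grooves 10 mm high for the 6 mm lid, so it cannot be lifted straight off. After sliding 80 mm or more along the box's -y the lid is clear of them and free to lift.
- cradle (a point): Centre of the white cradle ring inside the box (inside 56 mm wide, 29 mm above the trolley), where the collar of the spout top rests at the start.
- lid: Loose darker-wood sliding lid, 110 (x) x 172 (y) x 6 mm, about 0.16 kg, closed at the start. Origin: centre of the underside; z up, -y towards the end that comes out first.
- lid_grip (a point): Point on the lid's upright teal grip bar (the knob; 16 mm wide in the lid's x, 45 mm long in y, standing 32 mm above the lid): 45 mm from the lid's centre towards -y, 22 mm above the lid's upper face (10 mm under the bar's top). Pinch the bar across x.
- top: Loose spout top, 68 mm tall, 0.09 kg, upright. Origin: centre of the collar's underside; z up. Teal collar 68 mm across, 10 mm thick; above it a mint duckbill spout 44 wide (x) x 18 thick (y) x 38 mm high; below it a plug 40 mm across, 20 mm long, with two coral 6 mm lug pins, 13 mm under the collar, along +x and -x out to 25.5 mm from the axis. Same after a half turn.
- top_grip (a point): Point on the spout top's axis, 22 mm above the collar's upper face (16 mm below the spout's top). Pinch the spout across its thickness (the top's y).
- bottle: Fixed glass sippy bottle in a steel clamp, 68 mm across, 135 mm tall. Origin: centre of the underside of the clamp's base; z up; two coral loop handles stand out along its +x and -x to 68 mm from the axis. In the end the spout's broad direction (the top's x) lies along the bottle's x, after 70 degrees of clockwise turn (seen from above) from the gaps.
- mouth (a point): Centre of the bottle's mouth on the axis, at the height of the seal's upper face (135 mm above the trolley), where the origin of top belongs when seated. Axes as the bottle's. Neck bore 54 mm across, 26 mm deep.
- gap (a point): One of two opposite lug gaps at the neck's rim, each 38 degrees wide (a lug takes 14) and marked yellow outside, 70 degrees counter-clockwise (from above) from the bottle's +x and -x. Only there can the lugs drop in. Turned clockwise they run free for about 50 degrees, then wedge under falling ceilings: resistance rises to about 0.5 N m. A hard stop follows 30 degrees past the end position.
- handle (a point): Outermost part of the bottle's +x handle loop, 70 mm above the trolley; the other handle is opposite.
- seal: Off-white ring-shaped seal around the bottle's mouth, 54 mm inside and 63 mm outside; a fixed part of the bottle, same origin and axes as bottle. The collar is pressed on it by the wedged lugs and stays so by friction.
- plate_low: Loose bystander, to be left alone: mint melamine plate, 184 mm across, lower of a stack of two (origin: centre of underside).
- plate_up: Loose bystander, to be left alone: coral melamine plate, 184 mm across, upper of the stack of two.
- organiser: Loose bystander, to be left alone: white pill organiser with seven flap lids, 160 x 36 x 24 mm.
- spoon: Loose bystander, to be left alone: teal spoon, 140 mm long, lying flat.
- jar: Loose bystander, to be left alone: closed orange puree jar, 60 mm across, 85 mm tall.
- cup: Loose bystander, to be left alone: yellow open cup, 72 mm across, 75 mm tall.
- wipes: Loose bystander, to be left alone: white wipes tub, 100 x 160 x 70 mm.

How it is judged:
By the outcome, as a careful person would: the job done as asked, in the order asked, and still so for the second after the job is handed in, with the robot touching nothing.
It also fails if it takes over 66 s, if anything falls off the work surface, if the arm or the gripper's body presses on something with over 40 N, if the wrist force passes 120 N, or if a joint passes its speed limit or range.

## Working session

There is one attempt and no reset: what is moved stays moved. The work goes in short steps, Python scripts to look and compute and a shell command to move; the robot and the scene stay as the last step left them, time stands still between calls to the robot, and variables do not carry over. Pictures are saved under pics/ and viewed, about 8 in all and at most 12, crops included, and the job is handed in when it is done.

```bash
mkdir -p pics; ls; python3 - <<'E'
from station import r,vision
import cv2,numpy as np
for n in("scene","top"):
    c=vision.capture(n); cv2.imwrite(f"pics/{n}0.png",c["frame"][:,:,::-1]); print(n,{k:np.round(c[k],4).tolist() for k in("K","xyz","orientation")},[k for k in c])
s=r.sense(); print(s)
E
```

```text
pics
scene {'K': [[618.4903, 0.0, 316.6606], [0.0, 618.4903, 241.4705], [0.0, 0.0, 1.0]], 'xyz': [1.4201, -0.4891, 0.8096], 'orientation': [[0.4472, -0.5209, 0.7271], [0.8945, 0.2586, -0.3648], [0.002, 0.8135, 0.5815]]} ['frame', 'K', 'xyz', 'orientation']
top {'K': [[574.007, 0.0, 317.2803], [0.0, 574.007, 244.9111], [0.0, 0.0, 1.0]], 'xyz': [0.467, -0.0258, 1.344], 'orientation': [[-0.0177, 0.998, -0.0612], [-0.9998, -0.0171, 0.0102], [0.0091, 0.0614, 0.9981]]} ['frame', 'K', 'xyz', 'orientation']
{'time_s': 0.1, 'joints': array([-6.06996374e+01,  2.20871942e+01,  3.88507130e-01, -2.35259915e-02,
       -6.84125243e+01, -1.48181035e+01]), 'joint_velocities': array([-0.04999962, -0.17295103,  0.21975376,  0.08378153, -0.02314227,
       -0.13860828]), 'effort': array([-5.84247982e-05, -3.91690493e+01,  1.87934911e+01,  4.23175335e+00,
        1.34735470e-02, -7.35143453e-05]), 'tcp_pos': array([ 0.15619101, -0.60461531,  0.22047095]), 'ee_rot': array([[-9.68262943e-01, -2.49932977e-01, -6.16930175e-04],
       [-2.49933706e-01,  9.68261127e-01,  1.87950834e-03],
       [ 1.27598391e-04,  1.97404992e-03, -9.99998043e-01]]), 'wrist_force': array([-0.15527585, -0.10682884, -0.05337042]), 'moment': array([ 0.02508492, -0.0230693 , -0.03479643]), 'gripper_width': 0.9993583209706156}
```

View pics/top0.png

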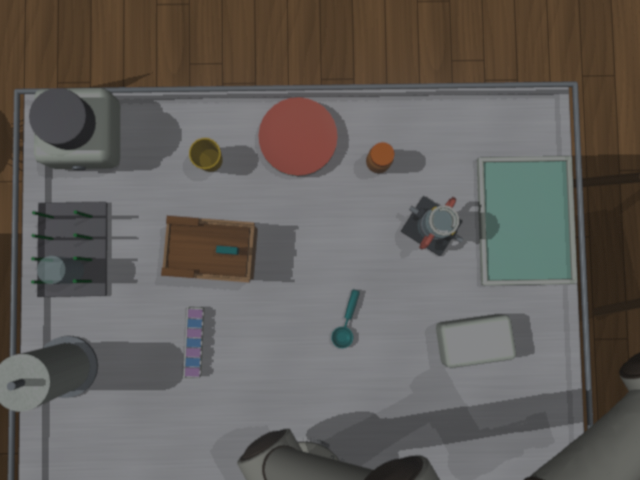

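View pics/scene0.png

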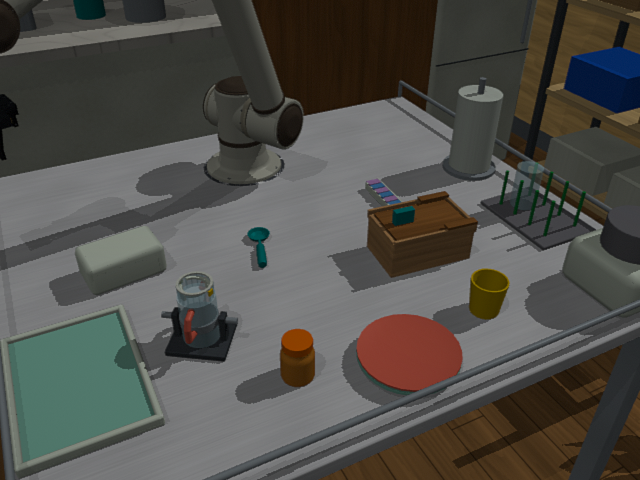

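The top view shows the box at about (210,250), its knob at (227,251) so the lid comes out to image-right (world -y), and the bottle at (440,222) with handles at (451,203) and (428,242). The scene view agrees, and the space to the right of the box is free.

```bash
cat > h.py <<'E'
from station import r,vision
import cv2,numpy as np
def cap(n,save=None):
    c=vision.capture(n); c["n"]=n
    if save: cv2.imwrite(f"pics/{save}.png",c["frame"][:,:,::-1])
    c["hsv"]=cv2.cvtColor(c["frame"],cv2.COLOR_RGB2HSV); return c
def ray(c,p):
    K=c["K"]; d=np.array([(p[0]-K[0][2])/K[0][0],(p[1]-K[1][2])/K[1][1]])
    if c["n"]=="wrist":
        t=np.hypot(*d); u=d/max(t,1e-9)*np.sin(t); v=np.array([u[0],-u[1],-np.cos(t)])
    else: v=np.array([d[0],-d[1],-1])
    return np.array(c["orientation"])@v
def onz(c,p,z):
    v=ray(c,p); o=np.array(c["xyz"]); return o+v*(z-o[2])/v[2]
def blobs(c,lo,hi,box=None,amin=15):
    m=cv2.inRange(c["hsv"],np.array(lo),np.array(hi))
    if box: k=np.zeros_like(m); x0,y0,x1,y1=box; k[y0:y1,x0:x1]=255; m&=k
    cs,_=cv2.findContours(m,cv2.RETR_EXTERNAL,cv2.CHAIN_APPROX_NONE)
    return sorted([q for q in cs if cv2.contourArea(q)>=amin],key=cv2.contourArea,reverse=True)
def worldrect(c,q,z):
    w=np.array([onz(c,p[0],z)[:2] for p in q],np.float32)
    return cv2.minAreaRect(w*1000)
E
python3 - <<'E'
from h import *
c=cap("top")
k=blobs(c,(80,80,30),(100,255,255),(200,230,260,270))
for q in k: print("knob",cv2.boundingRect(q),worldrect(c,q,.122))
w=blobs(c,(5,60,40),(20,255,255),(150,200,270,300))
for q in w[:3]: print("wood",cv2.boundingRect(q),cv2.contourArea(q),worldrect(c,q,.092))
for q in blobs(c,(0,110,60),(8,255,255),(400,180,480,270),8)+blobs(c,(172,110,60),(180,255,255),(400,180,480,270),8):
    b=cv2.boundingRect(q);m=q.reshape(-1,2).mean(0);print("handle",b,cv2.contourArea(q),onz(c,m,.07))
im=c["frame"][180:300,150:480][:,:,::-1]
a=cv2.resize(im[:,:120],None,fx=5,fy=5,interpolation=2);b=cv2.resize(im[:90,240:],None,fx=5,fy=5,interpolation=2)
cv2.imwrite("pics/crop1.png",cv2.resize(np.hstack([a[:450],b]),(800,343)))
E
```

```text
knob (216, 246, 22, 8) ((534.9960327148438, 155.04644775390625), (45.07618713378906, 14.505508422851562), 84.24183654785156)
wood (161, 216, 95, 66) 5222.0 ((539.685546875, 197.73812866210938), (198.0146942138672, 130.7339630126953), 84.44914245605469)
handle (421, 235, 12, 13) 62.0 [ 0.55020752 -0.28177907  0.07      ]
handle (448, 199, 7, 7) 23.5 [ 0.63582773 -0.3397863   0.07      ]
```

View pics/crop1.png

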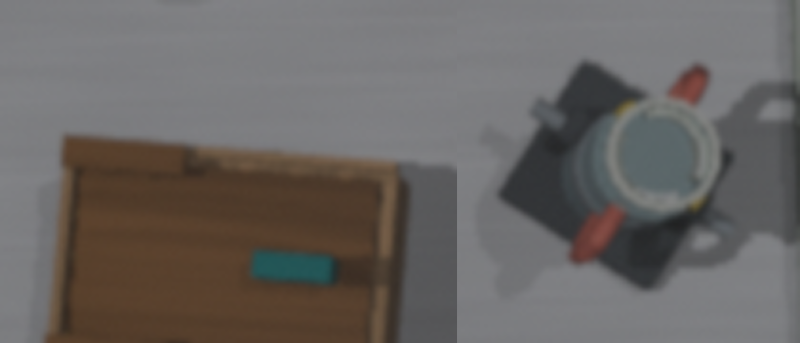

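The crop shows the box turned by about -6 degrees, consistent with the knob and wood fits (knob 45 x 14.5 mm, box centre matching knob + 45 mm). The bottle's handles lie at about -34 degrees, and the yellow gap marks are visible. Moving over the knob.

```bash
python3 -m jog '{"rot":[[0,0,7],[0,0,7],[0,0,7],[0,0,7],[0,0,7],[0,0,7],[0,0,7],[0,0,7],[0,0,7],[0,0,7]],"delta_pos":[[18,37,0],[18,37,0],[18,37,0],[18,37,0],[18,37,0],[18,37,0],[18,37,0],[18,37,0],[18,37,0],[18,37,0]],"grip":[55,55,55,55,55,55,55,55,55,55]}'
python3 -m jog '{"rot":[[0,0,0],[0,0,0],[0,0,0],[0,0,0],[0,0,0],[0,0,0],[0,0,0],[0,0,0],[0,0,0],[0,0,0]],"delta_pos":[[18,37,0],[18,37,0],[18,37,0],[18,37,0],[18,37,0],[18,37,0],[18,37,0],[18,37,0],[18,37,0],[18,37,0]],"grip":[55,55,55,55,55,55,55,55,55,55]}'
python3 - <<'E'
from h import *
s=r.sense(); print(s['time_s'],s['tcp_pos'],s['joints'],s['ee_rot'][:,1])
c=cap("wrist","w1"); print(c["K"],c["xyz"],c["orientation"])
for q in blobs(c,(80,60,20),(100,255,255),None,200)[:4]: print(cv2.boundingRect(q),cv2.contourArea(q),worldrect(c,q,.122))
t=cap("top"); print("mouth",onz(t,(444.3,219.9),.135))
E
```

```text
time_s: 0.98
tcp_pos: [0.3365, -0.2332, 0.2215]
ee_rot: [[-0.09, -0.996, 0.0], [-0.996, 0.09, 0.0], [-0.0, -0.0, -1.0]]
wrist_force: [0.3, -0.7, 0.1]
gripper_width: 0.553
time_s: 1.82
tcp_pos: [0.5166, 0.1369, 0.2213]
ee_rot: [[-0.096, -0.995, -0.0], [-0.995, 0.096, -0.0], [0.0, 0.0, -1.0]]
wrist_force: [1.2, -0.1, -0.3]
gripper_width: 0.55
1.8167 [0.51655573 0.13690995 0.22130637] [ 3.22405383e+01  1.32370578e+01 -1.22655116e+01 -6.42270801e-03
 -6.45154320e+01 -3.77236930e+01] [-9.95419674e-01  9.56011359e-02  3.10415696e-04]
[[371.64829954   0.         322.15823956]
 [  0.         371.64829954 241.0949714 ]
 [  0.           0.           1.        ]] [0.50835951 0.05255751 0.38388138] [[-0.99541073 -0.09148093 -0.02808416]
 [ 0.09568768 -0.94794633 -0.30371307]
 [ 0.00116168 -0.30500656  0.95234954]]
(288, 232, 21, 62) 1164.5 ((535.9743041992188, 152.01678466796875), (49.76383590698242, 15.151137351989746), 83.78234100341797)
mouth [ 0.5896373  -0.30831915  0.135     ]
```

View pics/w1.png

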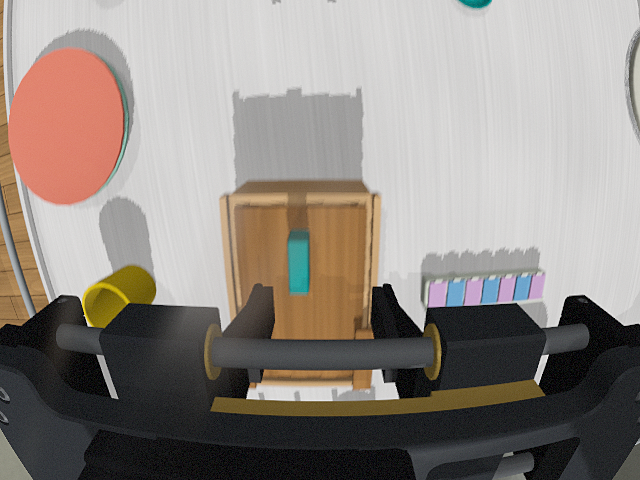

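The wrist view shows the knob at (299,263) between the open fingers' path, with nothing in the way; both fits put it at (535.5,155). Descending and closing on it.

```bash
python3 -m jog '{"rot":[[0,0,0],[0,0,0],[0,0,0],[0,0,0],[0,0,0],[0,0,0],[0,0,0],[0,0,0],[0,0,0],[0,0,0]],"delta_pos":[[19,18,-20],[0,0,-30],[0,0,-30],[0,0,-16],[0,0,-7],[0,0,0],[0,0,0],[0,0,0],[0,0,0],[0,0,0]],"grip":[55,55,55,55,55,55,0,0,0,0]}'
```

```text
time_s: 2.75
tcp_pos: [0.536, 0.1532, 0.1198]
ee_rot: [[-0.096, -0.995, 0.002], [-0.995, 0.096, 0.001], [-0.002, -0.002, -1.0]]
wrist_force: [-0.7, -0.2, -0.6]
gripper_width: 0.331
```

```bash
python3 -m jog '{"rot":[[0,0,0],[0,0,0],[0,0,0],[0,0,0]],"delta_pos":[[0,0,0],[0,0,0],[0,0,0],[0,0,0]],"grip":[0,0,0,0]}'
python3 -m jog '{"rot":[[-0.8,0.1,0],[-0.8,0.1,0],[-0.8,0.1,0],[-0.8,0.1,0],[0,0,0],[0,0,0]],"delta_pos":[[0.05,0.5,2],[0.05,0.5,2],[0.05,0.5,2],[0.05,0.5,1.7],[0,0,0],[0,0,0]],"grip":[0,0,0,0,0,0]}'
```

```text
time_s: 3.08
tcp_pos: [0.5356, 0.153, 0.1191]
ee_rot: [[-0.096, -0.995, 0.001], [-0.995, 0.096, 0.0], [-0.0, -0.001, -1.0]]
wrist_force: [-1.2, -0.8, 2.7]
gripper_width: 0.163
time_s: 3.58
tcp_pos: [0.5355, 0.1553, 0.1259]
ee_rot: [[-0.095, -0.995, -0.007], [-0.994, 0.096, -0.056], [0.056, 0.002, -0.998]]
wrist_force: [0.3, -0.4, -0.9]
gripper_width: 0.168
```

```bash
python3 -m jog '{"rot":[[-0.1,0,0],[0,0,0],[0,0,0],[0,0,0],[0,0,0],[0,0,0],[0,0,0],[0,0,0]],"delta_pos":[[0,0,0.9],[0,0,0],[-0.3,-3,0],[-0.5,-5,0],[-0.5,-5,0],[-0.5,-5,0],[-0.5,-5,0],[-0.5,-5,0]],"grip":[0,0,0,0,0,0,0,0]}'
```

```text
time_s: 4.25
tcp_pos: [0.5326, 0.1261, 0.1271]
ee_rot: [[-0.096, -0.995, -0.007], [-0.994, 0.097, -0.058], [0.058, 0.001, -0.998]]
wrist_force: [-0.1, -0.2, -1.7]
gripper_width: 0.166
```

```bash
python3 -m jog '{"rot":[[0,0,0],[0,0,0],[0,0,0],[0,0,0],[0,0,0],[0,0,0],[0,0,0],[0,0,0],[0,0,0],[0,0,0]],"delta_pos":[[-0.6,-6,0],[-0.8,-8,0],[-0.8,-8,0],[-0.8,-8,0.5],[-0.8,-8,1],[-0.8,-8,1],[-0.8,-8,1],[-0.8,-8,1],[-0.8,-8,1],[-0.8,-8,1]],"grip":[0,0,0,0,0,0,0,0,0,0]}'
```

```text
time_s: 5.08
tcp_pos: [0.5248, 0.0481, 0.1337]
ee_rot: [[-0.096, -0.995, -0.007], [-0.994, 0.096, -0.058], [0.058, 0.001, -0.998]]
wrist_force: [0.4, -0.0, -1.9]
gripper_width: 0.166
```

```bash
python3 -m jog '{"rot":[[0,0,0],[0,0,0],[0.8,-0.1,0],[0.8,-0.1,0],[0.8,-0.1,0],[0.9,-0.1,0],[0,0,0],[0,0,0],[0,0,0],[0,0,0]],"delta_pos":[[0,0,8],[0,-3,12],[-1,-10,12],[-1.5,-15,4],[-2,-20,0],[-2,-20,0],[-2,-20,0],[-1.2,-12,0],[0,0,0],[0,0,0]],"grip":[0,0,0,0,0,0,0,0,0,0]}'
python3 - <<'E'
from h import *
print(r.sense()["tcp_pos"]); cap("scene","s2")
E
```

```text
time_s: 5.92
tcp_pos: [0.5154, -0.0513, 0.1699]
ee_rot: [[-0.097, -0.995, 0.001], [-0.995, 0.097, 0.0], [-0.0, -0.001, -1.0]]
wrist_force: [0.9, 0.6, -2.3]
gripper_width: 0.168
[ 0.51542041 -0.05132555  0.16987581]
```

View pics/s2.png

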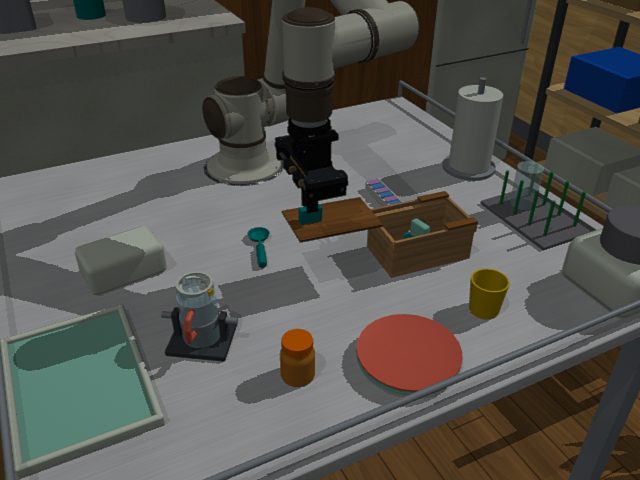

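The lid hangs level in the gripper at (330,216), clear of the box. The spout top is visible inside the box at (418,230). Lowering the lid.

```bash
python3 -m jog '{"rot":[[0,0,0],[0,0,0],[0,0,0],[0,0,0],[0,0,0],[0,0,0],[0,0,0],[0,0,0],[0,0,0],[0,0,0]],"delta_pos":[[-0.5,-5,-25],[0,0,-30],[0,0,-30],[0,0,-25],[0,0,-15],[0,0,-5],[0,0,-3],[0,0,-1],[0,0,0],[0,0,0]],"grip":[0,0,0,0,0,0,0,0,0,0]}'
```

```text
time_s: 6.8
tcp_pos: [0.5158, -0.0557, 0.0368]
ee_rot: [[-0.096, -0.995, 0.003], [-0.995, 0.096, 0.0], [-0.001, -0.003, -1.0]]
wrist_force: [-0.3, 0.5, -0.4]
gripper_width: 0.168
```

```bash
python3 -m jog '{"rot":[[0,0,0],[0,0,0],[0,0,0],[0,0,0],[0,0,0]],"delta_pos":[[0,0,-0.7],[0,0,0],[0,0,0],[0,0,0],[0,0,0]],"grip":[0,0,45,45,45]}'
python3 -m jog '{"rot":[[0,0,0],[0,0,0],[0,0,0],[0,0,0],[0,0,0],[0,0,0],[0,0,0],[0,0,0],[0,0,0],[0,0,0]],"delta_pos":[[0,0,10],[0,0,25],[0,0,35],[0,0,40],[0,0,40],[3,20,35],[4,38,5],[4,38,0],[4,38,0],[0,0,0]],"grip":[45,45,45,45,45,45,45,45,45,45]}'
python3 - <<'E'
from h import *
s=r.sense(); print(s["tcp_pos"])
c=cap("wrist","w3"); t=cap("top")
for q in blobs(c,(80,60,20),(100,255,255),None,200)[:5]: print("teal",cv2.boundingRect(q),cv2.contourArea(q))
for q in blobs(t,(80,60,20),(100,255,255),(150,200,400,300))[:5]: print("top teal",cv2.boundingRect(q),cv2.contourArea(q),worldrect(t,q,.038))
E
```

```text
time_s: 7.22
tcp_pos: [0.5151, -0.0562, 0.0353]
ee_rot: [[-0.096, -0.995, 0.001], [-0.995, 0.096, 0.0], [-0.0, -0.001, -1.0]]
wrist_force: [-0.4, 0.8, 0.4]
gripper_width: 0.311
time_s: 8.05
tcp_pos: [0.5307, 0.0827, 0.2262]
ee_rot: [[-0.091, -0.996, 0.003], [-0.996, 0.091, 0.002], [-0.002, -0.003, -1.0]]
wrist_force: [-0.5, 0.5, -0.5]
gripper_width: 0.447
[0.53069642 0.08274444 0.22619995]
teal (388, 0, 124, 57) 2435.5
teal (293, 288, 63, 50) 1463.0
teal (318, 47, 17, 48) 745.5
top teal (314, 256, 20, 8) 109.0 ((514.0880737304688, -52.775901794433594), (43.81633377075195, 15.370659828186035), 84.6034927368164)
top teal (349, 290, 10, 10) 59.5 ((431.9059143066406, -120.55226135253906), (17.13089370727539, 23.992712020874023), 72.79251098632812)
```

View pics/w3.png

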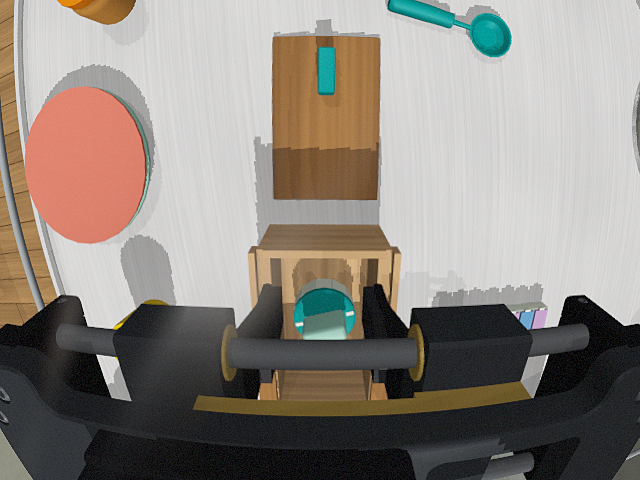

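The lid lies flat at (326,118), clear of the box and spoon. The top sits in the box with collar at (325,315), spout broad side roughly along box x, white ticks at (298,322) and (350,316). A closer look at that.

```bash
python3 -m jog '{"rot":[[0,0,0],[0,0,0],[0,0,0]],"delta_pos":[[0,-30,5],[0,-30,0],[0,0,0]],"grip":[60,60,60]}'
python3 - <<'E'
from h import *
c=cap("wrist"); t=cap("top")
def show(c,b,z,name):
    for nm,lo,hi in(("mint",(60,20,70),(95,110,255)),("teal",(80,120,20),(100,255,255))):
        for q in blobs(c,lo,hi,b,12)[:3]: print(name,nm,cv2.boundingRect(q),cv2.contourArea(q),"z77",worldrect(c,q,.077),"z39",worldrect(c,q,.039))
show(c,(240,200,400,330),0,"w"); show(t,(160,210,260,285),0,"t")
a=cv2.resize(c["frame"][210:310,265:385],(600,500),interpolation=2);b=cv2.resize(t["frame"][225:275,180:240],(200,167),interpolation=2)
o=np.zeros((500,800,3),np.uint8);o[:,:600]=a;o[:167,600:]=b;cv2.imwrite("pics/crop4.png",o[:,:,::-1])
np.save("w4.npy",{k:c[k] for k in("frame","K","xyz","orientation","n","hsv")},allow_pickle=True)
E
```

```text
time_s: 8.4
tcp_pos: [0.5289, 0.0137, 0.2305]
ee_rot: [[-0.1, -0.995, -0.0], [-0.995, 0.1, -0.001], [0.001, 0.0, -1.0]]
wrist_force: [0.2, -0.4, 0.5]
gripper_width: 0.566
```

View pics/crop4.png

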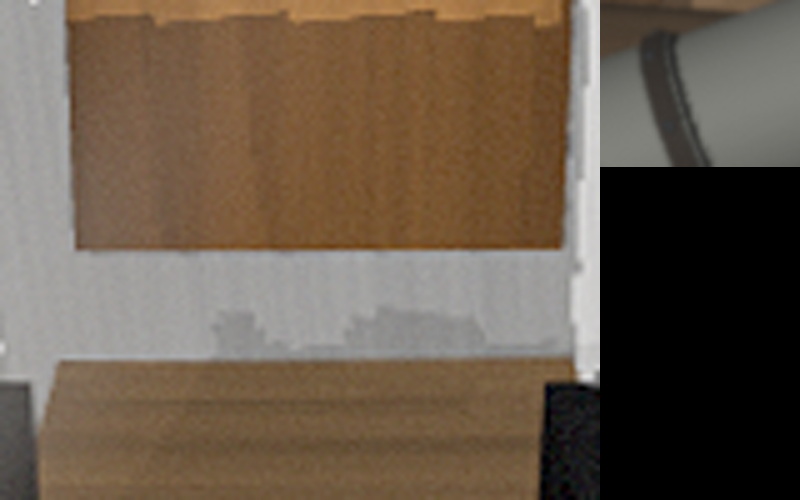

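I moved the wrong way: the crop shows only the lid and the box wall. Moving +y.

```bash
python3 -m jog '{"rot":[[0,0,0],[0,0,0],[0,0,0],[0,0,0],[0,0,0]],"delta_pos":[[2,38,10],[3,38,10],[3,38,0],[2,16,0],[0,0,0]],"grip":[60,60,60,60,60]}'
python3 - <<'E'
from h import *
c=cap("wrist")
b=(250,200,390,330)
for nm,lo,hi in(("mint",(60,20,70),(95,110,255)),("teal",(80,120,20),(100,255,255))):
    for q in blobs(c,lo,hi,b,12)[:3]: print(nm,cv2.boundingRect(q),cv2.contourArea(q),"z77",worldrect(c,q,.077),"z39",worldrect(c,q,.039))
cv2.imwrite("pics/crop5.png",cv2.resize(c["frame"][200:320,250:390],(700,600),interpolation=2)[:,:,::-1])
np.save("w4.npy",c,allow_pickle=True)
E
```

```text
time_s: 8.92
tcp_pos: [0.5399, 0.1509, 0.2496]
ee_rot: [[-0.092, -0.996, 0.0], [-0.996, 0.092, 0.0], [-0.0, -0.0, -1.0]]
wrist_force: [0.5, 0.3, 0.6]
gripper_width: 0.6
mint (296, 242, 54, 35) 1098.5 z77 ((542.80029296875, 191.88143920898438), (49.47001266479492, 27.917694091796875), 9.813943862915039) z39 ((544.03466796875, 206.10296630859375), (55.079856872558594, 31.083518981933594), 9.813909530639648)
mint (295, 221, 23, 33) 19.5 z77 ((559.2213745117188, 166.13726806640625), (38.10734558105469, 6.840865612030029), 50.83433151245117) z39 ((562.3177490234375, 177.4393768310547), (42.428680419921875, 7.616626739501953), 50.83435821533203)
teal (296, 220, 62, 60) 1429.5 z77 ((536.5951538085938, 183.03013610839844), (56.61577224731445, 58.713623046875), 29.42578125) z39 ((537.1258544921875, 196.24790954589844), (63.03592300415039, 65.37162780761719), 29.425790786743164)
teal (299, 260, 8, 13) 31.0 z77 ((563.1244506835938, 197.35939025878906), (5.280081748962402, 12.779658317565918), 2.608466148376465) z39 ((566.6635131835938, 212.2021026611328), (5.878833293914795, 14.228853225708008), 2.608600616455078)
```

View pics/crop5.png

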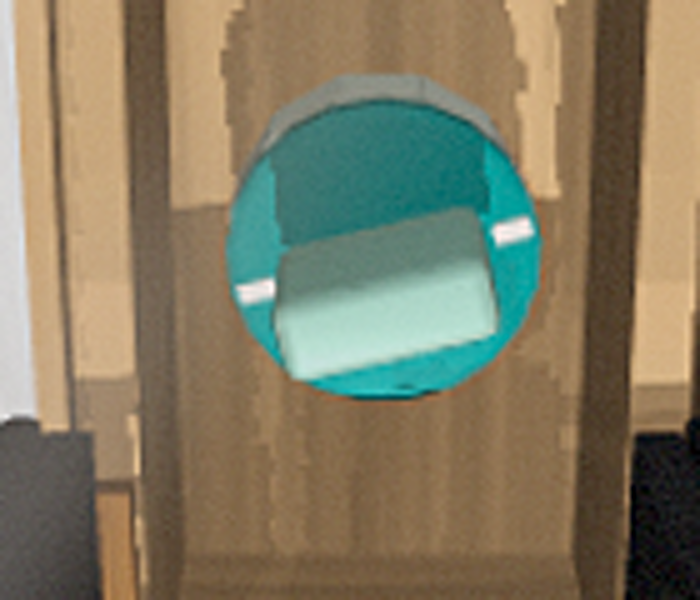

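The crop shows the collar (centre about (385,250) crop px), with white ticks at (255,291) and (514,231) along the spout's broad axis.

```bash
python3 - <<'E'
from h import *
c=np.load("w4.npy",allow_pickle=True).item()
P=lambda u,v,z:onz(c,(250+u/5-.4,200+v/5-.4),z)
a,b=P(255,291,.039),P(514,231,.039); d=a-b; print("ticks",a,b,(a+b)/2,np.hypot(*d[:2]),np.degrees(np.arctan2(d[1],d[0])))
for u,v in((228,250),(541,245),(390,100),(385,400)): print(P(u,v,.039))
a,b=P(298,380,.077),P(498,330,.077); d=a-b; print("edge",a,b,np.hypot(*d[:2]),np.degrees(np.arctan2(d[1],d[0])))
a,b=P(280,300,.077),P(487,257,.077);d=a-b; print("ridge",a,b,np.degrees(np.arctan2(d[1],d[0])))
e=c["hsv"]
pts=np.argwhere((e[200:320,250:390,0]>80)&(e[200:320,250:390,0]<100)&(e[200:320,250:390,1]>120))
w=np.array([onz(c,(x+250,y+200),.039)[:2] for y,x in pts],np.float32); print(cv2.minEnclosingCircle(w*1000))
E
```

```text
ticks [0.56740475 0.20226936 0.039     ] [0.51119671 0.19388879 0.039     ] [0.53930073 0.19807907 0.039     ] 0.05682937403753074 8.480287305830085
[0.57210507 0.19249546 0.039     ]
[0.50565435 0.1975674  0.039     ]
[0.53488488 0.16292091 0.039     ]
[0.54191513 0.23022058 0.039     ]
edge [0.5574851  0.20770724 0.077     ] [0.51774333 0.20085677 0.077     ] 0.040327875177901415 9.780223879493432
ridge [0.55918924 0.19071826 0.077     ] [0.51882209 0.18566431 0.077     ] 7.136271276567125
((518.1465454101562, 226.87208557128906), 69.36083984375)
```

```bash
python3 -m jog '{"rot":[[0,0,-7],[0,0,-7],[0,0,-7],[0,0,-7],[0,0,-7],[0,0,-7],[0,0,-7],[0,0,-7],[0,0,-7],[0,0,-7]],"delta_pos":[[0,6,0],[0,6,0],[0,6,0],[0,6,0],[0,6,0],[0,6,0],[0,5,-10],[0,5,-20],[0,0,-20],[-1,0,-20]],"grip":[50,50,50,50,50,50,50,50,50,50]}'
python3 -m jog '{"rot":[[0,0,-5.8],[0,0,0],[0,0,0],[0,0,0],[0,0,0],[0,0,0]],"delta_pos":[[0,0,0],[0,0,-30],[0,0,-30],[0,0,-10],[0,0,0],[0,0,0]],"grip":[50,50,50,50,50,50]}'
```

```text
time_s: 9.8
tcp_pos: [0.5386, 0.1926, 0.1792]
ee_rot: [[-0.97, -0.243, -0.0], [-0.243, 0.97, -0.0], [0.0, -0.0, -1.0]]
wrist_force: [0.2, -0.0, -0.9]
gripper_width: 0.5
time_s: 10.3
tcp_pos: [0.5392, 0.1932, 0.1103]
ee_rot: [[-0.989, -0.151, 0.0], [-0.151, 0.989, -0.001], [0.0, -0.001, -1.0]]
wrist_force: [-0.2, -0.4, 0.8]
gripper_width: 0.501
```

```bash
python3 -m jog '{"rot":[[0,0,0],[0,0,0],[0,0,0],[0,0,0],[0,0,0],[0,0,0]],"delta_pos":[[0,4,-15],[0,0,-15],[0,0,-8],[0,0,-5],[0,0,0],[0,0,0]],"grip":[50,50,50,50,50,50]}'
python3 - <<'E'
from h import *
c=cap("wrist","w6")
cv2.imwrite("pics/crop6.png",cv2.resize(c["frame"][240:480,160:480],(640,480))[:,:,::-1])
E
```

```text
time_s: 10.8
tcp_pos: [0.5394, 0.1981, 0.0678]
ee_rot: [[-0.988, -0.151, 0.001], [-0.151, 0.988, 0.001], [-0.001, 0.0, -1.0]]
wrist_force: [-0.8, 0.2, 0.2]
gripper_width: 0.501
```

View pics/w6.png

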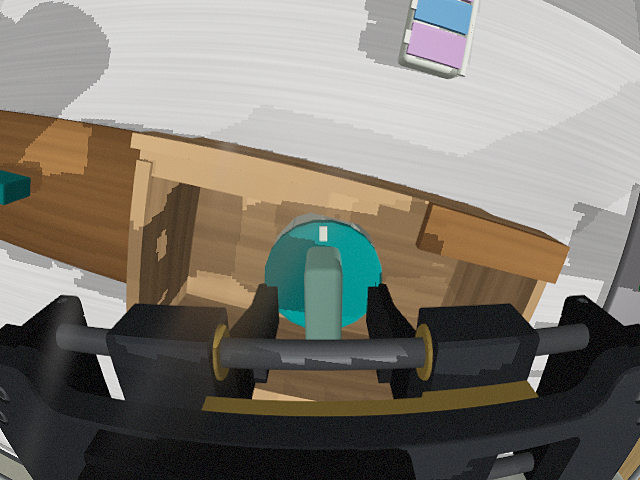

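The spout stands centred between the fingers (x 323, finger faces at 278 and 368) and square to them. Closing and lifting.

```bash
python3 -m jog '{"rot":[[0,0,0],[0,0,0],[0,0,0],[0,0,0],[0,0,0],[0,0,0],[0,0,0]],"delta_pos":[[0,0,0],[0,0,0],[0,0,0],[0,0,0],[0,0,0],[0,0,0],[0,0,0]],"grip":[0,0,0,0,0,0,0]}'
python3 -m jog '{"rot":[[0,0,0],[0,0,0],[0,0,0],[0,0,0],[0,0,0],[0,0,0],[0,0,0],[0,0,0]],"delta_pos":[[0,0,5],[0,0,10],[0,0,25],[0,0,35],[0,0,35],[0,0,35],[0,0,15],[0,0,0]],"grip":[0,0,0,0,0,0,0,0]}'
```

```text
time_s: 11.43
tcp_pos: [0.5388, 0.198, 0.067]
ee_rot: [[-0.989, -0.151, 0.0], [-0.151, 0.989, 0.0], [-0.0, 0.0, -1.0]]
wrist_force: [-0.7, -0.2, 0.4]
gripper_width: 0.203
time_s: 12.1
tcp_pos: [0.541, 0.1989, 0.2331]
ee_rot: [[-0.988, -0.152, 0.01], [-0.152, 0.988, 0.005], [-0.01, 0.004, -1.0]]
wrist_force: [-0.1, 0.4, 0.4]
gripper_width: 0.204
```

```bash
python3 -m jog '{"rot":[[0,0,5.4],[0,0,5.4],[0,0,5.4],[0,0,5.4],[0,0,5.4],[0,0,0],[0,0,0],[0,0,0],[0,0,0],[0,0,0]],"delta_pos":[[8,-30,0],[8,-40,0],[8,-40,0],[8,-40,0],[8,-40,0],[8,-40,0],[8,-40,0],[8,-40,0],[8,-40,0],[8,-40,0]],"grip":[0,0,0,0,0,0,0,0,0,0]}'
python3 -m jog '{"rot":[[0,0,0],[0,0,0],[0,0,0],[0,0,0],[0,0,0]],"delta_pos":[[8,-40,0],[8,-32,0],[0,-10,0],[0,0,0],[0,0,0]],"grip":[0,0,0,0,0]}'
python3 - <<'E'
from h import *
s=r.sense();print(s["tcp_pos"],s["joints"])
c=cap("wrist","w7"); np.save("w7.npy",c,allow_pickle=True); t=cap("top"); np.save("t7.npy",t,allow_pickle=True)
E
```

```text
time_s: 12.93
tcp_pos: [0.6181, -0.194, 0.226]
ee_rot: [[-0.812, -0.583, -0.002], [-0.583, 0.812, 0.001], [0.001, 0.002, -1.0]]
wrist_force: [0.4, 0.5, -1.2]
gripper_width: 0.204
time_s: 13.35
tcp_pos: [0.6339, -0.2742, 0.2255]
ee_rot: [[-0.813, -0.582, -0.002], [-0.582, 0.813, 0.001], [0.001, 0.002, -1.0]]
wrist_force: [0.2, 0.6, -0.4]
gripper_width: 0.203
[ 0.63390313 -0.27420405  0.22549589] [-1.00322605e+01  2.85067692e+01  1.14328105e+01 -4.20868096e-02
 -7.30756885e+01 -4.43518563e+01]
```

View pics/w7.png

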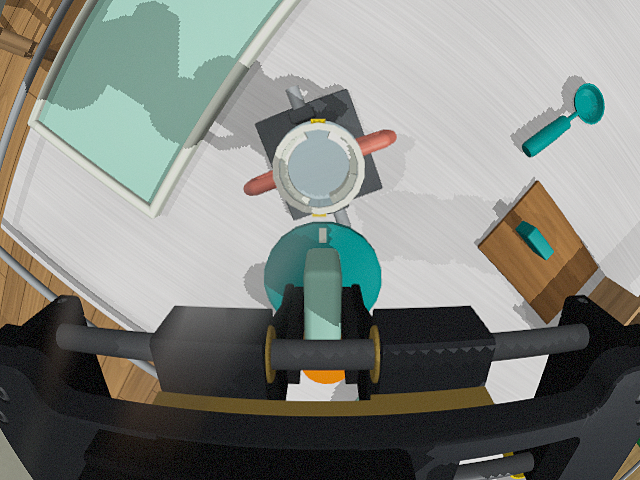

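The view shows the bottle's mouth ring at (319,167), yellow gap marks at (318,121) and (319,212), handles at (250,188) and (393,135), and the held top's collar at (323,270).

```bash
python3 - <<'E'
from h import *
from scipy.optimize import least_squares
c=np.load("w7.npy",allow_pickle=True).item(); h=c["hsv"]
def fit(w): 
    f=lambda p:np.hypot(w[:,0]-p[0],w[:,1]-p[1])-p[2]
    s=least_squares(f,[*w.mean(0),30],loss="soft_l1",f_scale=.5); return s.x,np.std(f(s.x))
cx,cy=319,167
# radial scan for the ring: print the profile along several directions
g=c["frame"].astype(int)
for a in range(0,360,45):
    print(a,[tuple(h[int(round(cy+q*np.sin(np.radians(a)))),int(round(cx+q*np.cos(np.radians(a))))]) for q in range(30,52,3)])
W=lambda pts,z:np.array([1000*onz(c,p,z)[:2] for p in pts])
for nm,lo,hi,b in(("yellow",(20,100,60),(32,255,255),(290,100,350,230)),("coral",(0,100,60),(8,255,255),(220,110,420,220))):
    for q in blobs(c,lo,hi,b,4): m=q.reshape(-1,2).mean(0); print(nm,cv2.boundingRect(q),m,W([m],.125)[0],W([m],.07)[0])
q=blobs(c,(80,120,20),(100,255,255),(240,210,400,330),100)[0].reshape(-1,2)
q=q[(q[:,1]<285)&(np.hypot(q[:,0]-323,q[:,1]-280)>40)]
print("collar",len(q),fit(W(q,.1975)))
m=cv2.inRange(c["frame"],np.array((150,150,140)),np.array((255,255,235)))
E
```

```text
0 [(np.uint8(71), np.uint8(14), np.uint8(145)), (np.uint8(49), np.uint8(12), np.uint8(165)), (np.uint8(33), np.uint8(14), np.uint8(164)), (np.uint8(33), np.uint8(13), np.uint8(200)), (np.uint8(30), np.uint8(12), np.uint8(214)), (np.uint8(40), np.uint8(12), np.uint8(195)), (np.uint8(98), np.uint8(11), np.uint8(97)), (np.uint8(103), np.uint8(19), np.uint8(96))]
45 [(np.uint8(43), np.uint8(13), np.uint8(133)), (np.uint8(43), np.uint8(13), np.uint8(171)), (np.uint8(43), np.uint8(14), np.uint8(170)), (np.uint8(34), np.uint8(11), np.uint8(187)), (np.uint8(30), np.uint8(8), np.uint8(213)), (np.uint8(27), np.uint8(12), np.uint8(217)), (np.uint8(30), np.uint8(3), np.uint8(197)), (np.uint8(45), np.uint8(3), np.uint8(201))]
90 [(np.uint8(95), np.uint8(23), np.uint8(197)), (np.uint8(96), np.uint8(27), np.uint8(149)), (np.uint8(98), np.uint8(27), np.uint8(151)), (np.uint8(94), np.uint8(28), np.uint8(145)), (np.uint8(36), np.uint8(6), np.uint8(219)), (np.uint8(35), np.uint8(7), np.uint8(212)), (np.uint8(25), np.uint8(169), np.uint8(202)), (np.uint8(108), np.uint8(6), np.uint8(212))]
135 [(np.uint8
[... 1651 characters left out ...]
 np.uint8(218)), (np.uint8(92), np.uint8(21), np.uint8(179)), (np.uint8(120), np.uint8(19), np.uint8(94)), (np.uint8(130), np.uint8(9), np.uint8(88))]
yellow (310, 118, 16, 6) [317.31428571 120.42857143] [ 563.46020143 -328.54985745] [ 563.04594172 -329.52866244]
yellow (312, 214, 14, 3) [318.96428571 215.07142857] [ 618.33792614 -287.98348574] [ 629.39236576 -280.48446985]
coral (356, 130, 40, 26) [375.10638298 140.82978723] [ 551.14417608 -287.32068644] [ 548.15603429 -279.6831545 ]
coral (244, 171, 33, 24) [259.68539326 184.46067416] [ 624.50415267 -336.04642598] [ 636.84724992 -338.59191201]
collar 144 (array([ 627.50507496, -274.07654616,   28.09937805]), np.float64(1.7050680668768246))
```

```bash
python3 - <<'E'
from h import *
from scipy.optimize import least_squares
def fit(w,r0):
    f=lambda p:np.hypot(w[:,0]-p[0],w[:,1]-p[1])-r0
    s=least_squares(f,w.mean(0),loss="soft_l1",f_scale=.4); g=lambda p:np.hypot(w[:,0]-p[0],w[:,1]-p[1])-p[2]
    s2=least_squares(g,[*s.x,r0],loss="soft_l1",f_scale=.4); return s.x.round(1),np.median(abs(f(s.x))).round(2),s2.x.round(1)
for nm,file,ctr,hw,rr in(("wrist","w7.npy",(319,167),60,45),("top","t7.npy",(444,220),20,14)):
    c=np.load(file,allow_pickle=True).item()
    W=lambda pts,z:np.array([1000*onz(c,p,z)[:2] for p in pts])
    x0,y0=ctr[0]-hw,ctr[1]-hw; s=4
    im=cv2.resize(c["frame"][y0:y0+2*hw,x0:x0+2*hw],None,fx=s,fy=s,interpolation=cv2.INTER_CUBIC)
    hs=cv2.cvtColor(cv2.GaussianBlur(im,(0,0),2),cv2.COLOR_RGB2HSV).astype(int)
    m=((hs[...,0]>18)&(hs[...,0]<55)&(hs[...,1]>4)&(hs[...,1]<60)&(hs[...,2]>(130 if nm=="wrist" else 100)))
    O=[];I=[]
    for a in np.radians(range(0,360,5)):
        q=np.arange(.5*rr,1.25*rr,.25); u=(ctr[0]+q*np.cos(a)-x0+.5)*s-.5; v=(ctr[1]+q*np.sin(a)-y0+.5)*s-.5
        k=m[np.clip(v.round().astype(int),0,2*hw*s-1),np.clip(u.round().astype(int),0,2*hw*s-1)]
        if k.sum()>4: j=np.flatnonzero(k); O.append((ctr[0]+q[j[-1]]*np.cos(a),ctr[1]+q[j[-1]]*np.sin(a))); 
    print(nm,len(O),fit(W(O,.135),31.5))
    cv2.imwrite(f"pics/ring_{nm}.png",np.hstack([im[:,:,::-1],cv2.cvtColor((m*255).astype(np.uint8),cv2.COLOR_GRAY2BGR)]))
c=np.load("w7.npy",allow_pickle=True).item()
W=lambda pts,z:np.array([1000*onz(c,p,z)[:2] for p in pts])
q=max(blobs(c,(80,100,20),(100,255,255),(240,210,400,330),100),key=cv2.contourArea).reshape(-1,2)
up=np.array([[x,q[q[:,0]==x,1].min()] for x in range(268,380,3) if (q[:,0]==x).any()])
print("collar",fit(W(up,.1875),34),W([(323,235)],.1975))
E
```

```text
wrist 72 (array([ 590.3, -308.5]), np.float64(0.19), array([ 590.3, -308.5,   31.5]))
top 14 (array([ 589.9, -307.8]), np.float64(0.73), array([ 587.8, -308.3,   29.8]))
collar (array([ 635.1, -271.9]), np.float64(0.53), array([ 633. , -273.2,   31.8])) [[ 611.45347834 -289.73943729]]
```

View pics/ring_wrist.png

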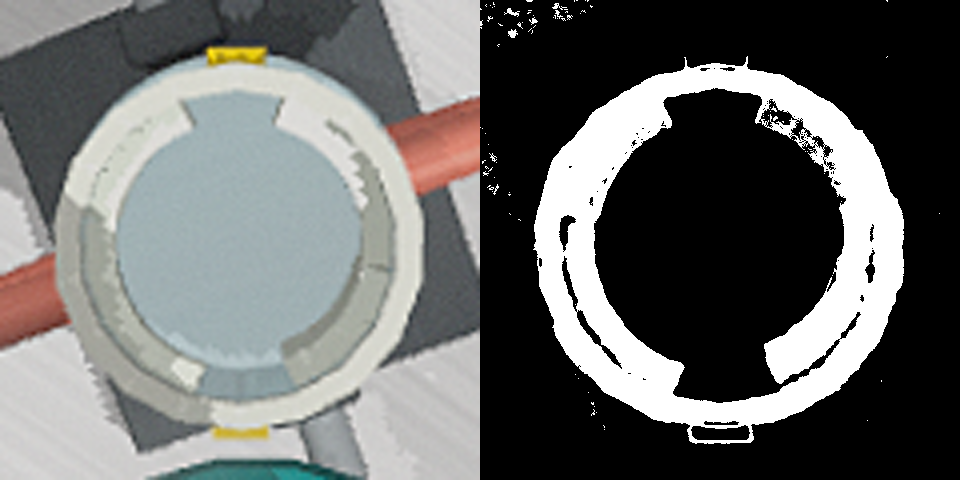

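Ring fit is excellent (radius 31.5 mm as given): mouth (590.3,-308.5), gaps at 36.5°, bottle x at -33.5° from both gaps and handles. Aligning above and descending.

```bash
python3 -m jog '{"rot":[[0,0,0.6],[0,0,0],[0,0,0],[0,0,0],[0,0,0],[0,0,0]],"delta_pos":[[-22,-17.3,0],[-21.9,-17.3,0],[0,0,-15],[0,0,-11],[0,0,0],[0,0,0]],"grip":[0,0,0,0,0,0]}'
python3 - <<'E'
from h import *
print(r.sense()["tcp_pos"])
E
```

```text
time_s: 13.95
tcp_pos: [0.5909, -0.3073, 0.2]
ee_rot: [[-0.805, -0.593, -0.002], [-0.593, 0.805, 0.001], [0.001, 0.002, -1.0]]
wrist_force: [-0.3, 0.3, -0.4]
gripper_width: 0.202
[ 0.5909143  -0.30727962  0.20002727]
```

Now slowly in.

```bash
python3 -m jog '{"rot":[[0,0,0],[0,0,0],[0,0,0],[0,0,0],[0,0,0]],"delta_pos":[[-0.8,-1.4,-3],[0,0,-4],[0,0,-3],[0,0,0],[0,0,0]],"grip":[0,0,0,0,0]}'
python3 -m jog '{"rot":[[0,0,0],[0,0,0],[0,0,0],[0,0,0],[0,0,0]],"delta_pos":[[0,0,-2],[0,0,-2],[0,0,-2],[0,0,0],[0,0,0]],"grip":[0,0,0,0,0]}'
```

```text
time_s: 14.37
tcp_pos: [0.5901, -0.31, 0.1906]
ee_rot: [[-0.806, -0.592, -0.001], [-0.592, 0.806, 0.0], [0.0, 0.0, -1.0]]
wrist_force: [0.3, -0.6, -0.8]
gripper_width: 0.203
time_s: 14.78
tcp_pos: [0.5899, -0.3101, 0.1847]
ee_rot: [[-0.806, -0.592, -0.0], [-0.592, 0.806, 0.0], [0.0, 0.0, -1.0]]
wrist_force: [-0.8, -0.3, -0.9]
gripper_width: 0.202
```

```bash
python3 -m jog '{"rot":[[0,0,0],[0,0,0],[0,0,0],[0,0,0],[0,0,0]],"delta_pos":[[0,1.2,-2],[0,0,-3],[0,0,-3],[0,0,0],[0,0,0]],"grip":[0,0,0,0,0]}'
python3 -m jog '{"rot":[[0,0,0],[0,0,0],[0,0,0],[0,0,0],[0,0,0]],"delta_pos":[[0,0,-1.5],[0,0,-1.5],[0,0,-1],[0,0,0],[0,0,0]],"grip":[0,0,0,0,0]}'
```

```text
time_s: 15.2
tcp_pos: [0.5899, -0.3089, 0.1765]
ee_rot: [[-0.806, -0.592, -0.001], [-0.592, 0.806, 0.0], [0.0, 0.001, -1.0]]
wrist_force: [0.3, 0.8, -1.5]
gripper_width: 0.202
time_s: 15.62
tcp_pos: [0.5901, -0.3089, 0.173]
ee_rot: [[-0.806, -0.592, 0.0], [-0.592, 0.806, -0.0], [-0.0, -0.0, -1.0]]
wrist_force: [-0.6, 1.7, 0.7]
gripper_width: 0.2
```

```bash
python3 -m jog '{"rot":[[0,0,0],[0,0,0],[0,0,0],[0,0,0]],"delta_pos":[[0,0,-0.8],[0,0,0],[0,0,0],[0,0,0]],"grip":[0,0,0,0]}'
python3 -c "
from station import r
s=r.sense();print(s['tcp_pos'],s['wrist_force'],s['moment'])"
```

```text
time_s: 15.95
tcp_pos: [0.5901, -0.3089, 0.173]
ee_rot: [[-0.806, -0.592, 0.001], [-0.592, 0.806, -0.0], [-0.0, -0.001, -1.0]]
wrist_force: [-1.8, 2.3, 5.5]
gripper_width: 0.2
[ 0.59007853 -0.308885    0.1729589 ] [-1.77189203  2.26305639  5.52843038] [ 0.69323665  0.63734876 -0.03313645]
```

Seated at the expected height with 5.5 N. Turning clockwise.

```bash
python3 -m jog '{"rot":[[0,0,-2],[0,0,-4],[0,0,-5],[0,0,-5],[0,0,-5],[0,0,-5],[0,0,-5],[0,0,-5],[0,0,-5],[0,0,-4]],"delta_pos":[[0,0,0],[0,0,0],[0,0,0],[0,0,0],[0,0,0],[0,0,0],[0,0,0],[0,0,0],[0,0,0],[0,0,0]],"grip":[0,0,0,0,0,0,0,0,0,0]}'
python3 -c "
from station import r
s=r.sense();print(s['tcp_pos'],s['wrist_force'],s['moment'])"
python3 -m jog '{"rot":[[0,0,-2],[0,0,-2],[0,0,-2],[0,0,-2],[0,0,0],[0,0,0]],"delta_pos":[[0,0,0],[0,0,0],[0,0,0],[0,0,0],[0,0,0],[0,0,0]],"grip":[0,0,0,0,0,0]}'
python3 -c "
from station import r
s=r.sense();print(s['tcp_pos'],s['wrist_force'],s['moment'])"
```

```text
time_s: 16.78
tcp_pos: [0.5909, -0.3095, 0.173]
ee_rot: [[-0.988, 0.155, 0.003], [0.155, 0.988, -0.002], [-0.003, -0.001, -1.0]]
wrist_force: [-0.7, 0.7, 4.7]
gripper_width: 0.202
[ 0.59093564 -0.30950823  0.17295294] [-0.68390347  0.70369494  4.73493346] [0.03303522 0.09186607 0.08052635]
time_s: 17.28
tcp_pos: [0.5909, -0.3094, 0.173]
ee_rot: [[-0.958, 0.287, 0.002], [0.287, 0.958, -0.001], [-0.003, -0.001, -1.0]]
wrist_force: [-0.2, 0.7, 4.6]
gripper_width: 0.204
[ 0.59088996 -0.30940447  0.1729524 ] [-0.15391755  0.7050128   4.64425581] [-0.00177355 -0.07427728 -0.01776903]
```

```bash
python3 -m jog '{"rot":[[0,0,-2],[0,0,-2],[0,0,-2],[0,0,-2],[0,0,0],[0,0,0]],"delta_pos":[[0,0,0],[0,0,0],[0,0,0],[0,0,0],[0,0,0],[0,0,0]],"grip":[0,0,0,0,0,0]}'
python3 -c "
from station import r
s=r.sense();print(s['tcp_pos'],s['wrist_force'],s['moment'])"
python3 -m jog '{"rot":[[0,0,-2],[0,0,-2],[0,0,-1],[0,0,0],[0,0,0]],"delta_pos":[[0,0,0],[0,0,0],[0,0,0],[0,0,0],[0,0,0]],"grip":[0,0,0,0,0]}'
python3 -c "
from station import r
s=r.sense();print(s['tcp_pos'],s['wrist_force'],s['moment'],s['ee_rot'][:,0])"
```

```text
time_s: 17.78
tcp_pos: [0.5914, -0.3086, 0.1729]
ee_rot: [[-0.909, 0.416, 0.003], [0.416, 0.909, -0.0], [-0.003, 0.001, -1.0]]
wrist_force: [1.1, 2.1, 5.0]
gripper_width: 0.204
[ 0.59136637 -0.30861161  0.17293624] [1.09743921 2.09969522 4.97978105] [ 0.6681782 -0.3492875  0.1385493]
time_s: 18.2
tcp_pos: [0.5917, -0.3078, 0.173]
ee_rot: [[-0.87, 0.493, 0.004], [0.493, 0.87, 0.0], [-0.003, 0.002, -1.0]]
wrist_force: [1.8, 4.5, 5.2]
gripper_width: 0.203
[ 0.59168744 -0.30783314  0.1729688 ] [1.8428072  4.47355425 5.18029774] [ 1.29056133 -0.41611211  0.461072  ] [-0.87015918  0.49276138 -0.00303674]
```

```bash
python3 -m jog '{"rot":[[0,0,-1.5],[0,0,-1.5],[0,0,-1],[0,0,0],[0,0,0]],"delta_pos":[[0,0,0],[0,0,0],[0,0,0],[0,0,0],[0,0,0]],"grip":[0,0,0,0,0]}'
python3 - <<'E'
from h import *
s=r.sense();print(s['tcp_pos'],s['wrist_force'],s['moment'],s['ee_rot'][:,0])
c=cap("wrist","w9")
E
```

```text
time_s: 18.62
tcp_pos: [0.5917, -0.3074, 0.1729]
ee_rot: [[-0.834, 0.551, 0.003], [0.551, 0.834, 0.001], [-0.002, 0.002, -1.0]]
wrist_force: [1.1, 5.4, 6.6]
gripper_width: 0.203
[ 0.59168401 -0.307436    0.17291782] [1.11703391 5.43371024 6.55893835] [ 1.62592695 -0.37241573  0.71162322] [-0.83425999  0.55136584 -0.00244456]
```

View pics/w9.png

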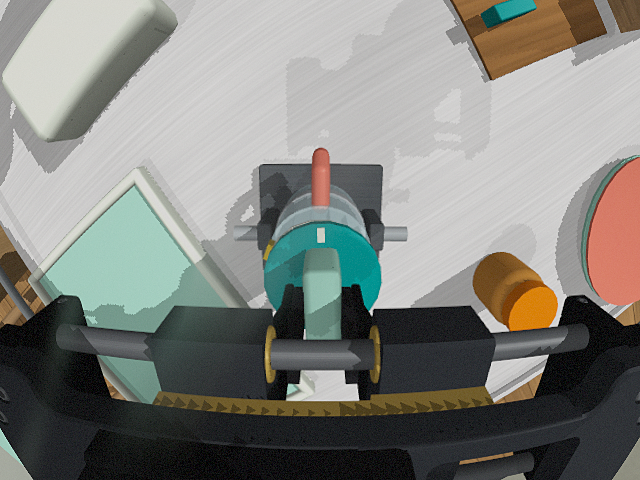

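The spout, white tick (320,236) and coral handle (320,175) are in one line, and the tool reads -33.5 degrees. Releasing.

```bash
python3 -m jog '{"rot":[[0,0,0],[0,0,0],[0,0,0],[0,0,0],[0,0,0],[0,0,0]],"delta_pos":[[0,0,0.4],[0,0,0],[0,0,0],[0,0,0],[0,0,0],[0,0,0]],"grip":[0,50,50,50,50,50]}'
python3 -m jog '{"rot":[[0,0,0],[0,0,0],[0,0,0],[0,0,0],[0,0,0],[0,0,0],[0,0,0],[0,0,0],[0,0,0],[0,0,0]],"delta_pos":[[0,0,5],[0,0,15],[0,0,25],[0,0,30],[20,-10,20],[34,-22,0],[34,-22,0],[0,0,0],[0,0,0],[0,0,0]],"grip":[50,50,50,50,50,50,50,50,50,50]}'
python3 - <<'E'
from h import *
s=r.sense();print(s['tcp_pos'],s['wrist_force'])
c=cap("wrist"); cap("scene","s10")
cv2.imwrite("pics/w10.png",c["frame"][100:340,160:480][:,:,::-1].repeat(2,0).repeat(2,1)); np.save("w10.npy",c,allow_pickle=True)
t=cap("top")
for q in blobs(t,(80,60,20),(100,255,255),(150,200,400,300))[:5]: print("top teal",cv2.boundingRect(q),worldrect(t,q,.038))
E
```

```text
time_s: 19.17
tcp_pos: [0.5896, -0.3092, 0.1718]
ee_rot: [[-0.832, 0.555, -0.001], [0.555, 0.832, 0.0], [0.001, -0.0, -1.0]]
wrist_force: [0.4, 0.4, 0.5]
gripper_width: 0.463
time_s: 20.0
tcp_pos: [0.6776, -0.3631, 0.2663]
ee_rot: [[-0.832, 0.555, -0.002], [0.555, 0.832, 0.0], [0.002, -0.001, -1.0]]
wrist_force: [0.9, 0.4, 0.1]
gripper_width: 0.499
[ 0.67761887 -0.36313573  0.26628472] [0.91378811 0.36587768 0.11266591]
top teal (314, 256, 20, 8) ((514.1752319335938, -52.78413009643555), (43.81633377075195, 15.54564094543457), 84.6034927368164)
top teal (349, 290, 6, 10) ((432.5456848144531, -116.34620666503906), (8.716780662536621, 22.726415634155273), 72.79251098632812)
```

The picture limit is reached, so I'll check by numbers: white ticks and the mint spout against the handles.

```bash
python3 - <<'E'
from h import *
c=np.load("w10.npy",allow_pickle=True).item()
B=(200,80,440,290)
W=lambda p,z:1000*onz(c,p,z)[:2]
g=max(blobs(c,(80,100,20),(100,255,255),B,100),key=cv2.contourArea); x,y,w,h=cv2.boundingRect(g); print("collar",x,y,w,h)
k=cv2.convexHull(g); m=np.zeros((480,640),np.uint8); cv2.drawContours(m,[k],-1,255,-1); m=cv2.erode(m,np.ones((5,5)))
wh=cv2.inRange(c["hsv"],np.array((0,0,150)),np.array((180,40,255)))&m
cs,_=cv2.findContours(wh,cv2.RETR_EXTERNAL,cv2.CHAIN_APPROX_NONE)
for q in cs:
    if cv2.contourArea(q)>6: p=q.reshape(-1,2).mean(0); print("white",p,cv2.contourArea(q),W(p,.145))
for nm,lo,hi,z in(("mint",(60,20,70),(95,110,255),.183),("coral",(0,100,60),(8,255,255),.09),("yellow",(20,100,60),(32,255,255),.125)):
    for q in blobs(c,lo,hi,(x-70,y-70,x+w+70,min(y+h+60,300)),15)[:3]:
        p=q.reshape(-1,2).mean(0); print(nm,p.round(1),cv2.contourArea(q),W(p,z).round(1),np.round(worldrect(c,q,z)[1],1),round(worldrect(c,q,z)[2],1))
print(c["xyz"])
E
```

```text
collar 276 80 90 68
white [322.04 140.72] 35.5 [ 616.13560576 -322.92615301]
mint [320.2  96.1] 1626.0 [ 589.8 -306.6] [17.7 47.1] 58.8
mint [221.  182.6] 1569.0 [ 599.1 -394.5] [33.9 46. ] 52.8
coral [319.1 161.5] 329.0 [ 632.2 -336.9] [11.8 27.7] 56.0
coral [319.1  50.1] 273.0 [ 546.7 -279.8] [10.7 23.9] 56.2
[ 0.60757054 -0.3165505   0.42901481]
```

```bash
python3 - <<'E'
from h import *
c=np.load("w10.npy",allow_pickle=True).item()
W=lambda p,z:1000*onz(c,p,z)[:2]
g=max(blobs(c,(80,100,20),(100,255,255),(250,20,390,170),100),key=cv2.contourArea); print(cv2.boundingRect(g))
m=np.zeros((480,640),np.uint8); cv2.drawContours(m,[cv2.convexHull(g)],-1,255,-1); m=cv2.erode(m,np.ones((3,3)))
wh=cv2.inRange(c["hsv"],np.array((0,0,110)),np.array((180,50,255)))&m
cs,_=cv2.findContours(wh,cv2.RETR_EXTERNAL,cv2.CHAIN_APPROX_NONE); P=[]
for q in cs:
    if cv2.contourArea(q)>6: p=q.reshape(-1,2).mean(0); print("white",p,cv2.boundingRect(q),W(p,.145)); P.append(W(p,.145))
q=g.reshape(-1,2); wq=np.array([W(p,.145) for p in cv2.convexHull(g).reshape(-1,2)],np.float32); print("collar circle",cv2.minEnclosingCircle(wq))
for q in blobs(c,(60,20,70),(95,110,255),(285,40,360,170),300)[:1]:
    b=cv2.minAreaRect(q); print("mint px",b)
    # narrow-side midlines: spout sides as straight edges, in world at z .183
    pts=q.reshape(-1,2); L=[];R=[]
    for y in range(b and int(pts[:,1].min())+8,int(pts[:,1].max())-8,2):
        xs=pts[pts[:,1]==y,0]; L.append(W((xs.min(),y),.183)); R.append(W((xs.max(),y),.183))
    for e in(L,R): v=cv2.fitLine(np.array(e,np.float32),cv2.DIST_HUBER,0,.01,.01).ravel(); print("edge angle",np.degrees(np.arctan(v[1]/v[0])))
E
```

```text
(276, 62, 90, 86)
white [321.92857143 141.        ] (319, 136, 6, 11) [ 616.26701383 -323.11519968]
white [322.65217391  82.87826087] (314, 72, 16, 23) [ 579.49994575 -297.90077234]
white [319.05  66.  ] (316, 63, 7, 7) [ 567.06081139 -292.82365818]
collar circle ((592.399169921875, -308.416259765625), 33.76417541503906)
mint px ((320.2045593261719, 98.10202026367188), (70.50817108154297, 27.26197624206543), 87.45519256591797)
edge angle -31.902302
edge angle -31.325674
```

The spout reads -31.6° against the handles at -33.7°, about 2° short and within what these fits can tell. The lid has not moved and the gripper is clear, so I'm handing in.

```bash
python3 -c "
from station import finish_job
print(finish_job())"
```

```text
the job is handed in; nothing more can be done
None
```

The spout top is on the bottle and screwed to within about 2° of the handle line, and the job is handed in after about 20 s of robot time.

**Lid:** I raised it 7–8 mm at the knob, slid it out about 107 mm and lifted it clear. It lies flat on the trolley, knob up, about 210 mm from its closed place. A top view after the screwing showed it had not moved.

**Spout top:** The lugs dropped in without resistance. The collar met the seal at the expected height (tool at 0.173 m) with about 5.5 N. Turning clockwise, the resistance rose from about 0 to 0.71 N m at the last reading. That is above the 0.5 N m you gave, though the reading may include sideways load. I let go with the tool at -33.5°; the bottle's handles measured -33.6°.

**Last checks:**
- **Spout angle disagrees slightly:** after release, the spout's edges and its two white ticks read about -31.6°, against -33.7° for the handles. So it may have sprung back about 2° short; I judged that good enough and left it.
- **Seating:** the collar was centred within about 2 mm of the measured mouth.
- **Robot:** it was clear of everything, and the forces I read stayed under 10 N.
- **Not confirmed:** I had used all 12 pictures, so the final state was checked by numbers only. I did not re-measure the other objects on the trolley, but no move went near them. The spoon was partly hidden in the last top view.

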